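Pass a model carrier on to the next rail

ROBOT

A 6-joint arm with a two-finger parallel gripper is mounted at the origin on the work surface. World frame = base frame: x ahead of the robot, y to its left, z up, the work surface at z = 0. Lengths are in m, angles in rad, forces in N, time in s.
With the tool pointing down it reaches from about 0.35 to 0.85 m from the base axis. Payload 8.1 kg.
Tool frame: the origin (TCP) lies at the very end of the fingers, on their centre line; the grasp point (between the pads) lies 19 mm behind it; z points along the fingers, y is the line along which they close (so a half turn about z gives the same grasp; the last joint's range is limited). The gripper opens to 93 mm and grips with 3 to 60 N. Pads are 15 mm wide; open, the fingers measure 128 mm over their backs; the gripper's body (75 mm by 188 mm) begins 65 mm behind the grasp point.
Start: joints at [1.249, 0.13, 1.488, -0, 1.523, -0.085], TCP at [0.141, 0.583, 0.219] pointing down, gripper open.
Joint ranges: [-2.96, 2.96], [-0.89, 2.26], [0.02, 2.5], [-1.34, 4.48], [0, 2.73], [-2.66, 2.66]. Speed limits (rad/s): [2.39, 2.39, 2.79, 3.14, 3.14, 3.14].

INTERFACE

Orientations are given as a rotation vector (axis times angle).
In Python, from plant import monitor, eyes, ticket gives the robot as it stands.
- The arm moves only by the tool arm_command, never from a script. Its argument "deltas" is a list that holds one entry, the list of rows, each a list of 6 numbers: the shift along the world's x, y, z in cm, then the turn, a rotation vector about the world's x, y, z in degrees. In form: [[[tx, ty, tz, rx, ry, rz], ...]]. A call has 1 to 12 rows; each row shifts and turns the commanded pose from where the row before left it; what a row does not reach is not made up. A row lasts 1/12 s, in which the tool goes at most 41.7 mm and 7.16 degrees, less where a joint would pass 70% of its speed; a pose out of reach is approached as far as the arm can. A call is refused whole if a number of a shift passes 4.17 or a number of a turn 7.16, either way. A call with a gripper value outside its range is refused whole. "gripper" is the opening, from -1 (shut) to 1 (fully open), set as the call begins (left out, the last holds). The fingers move at their own pace and stop on an object; "squeeze" is the grip in N (left out, the last holds). Time passes only in rows, so rows that do not move let the fingers close. It gives the time, the measured TCP pose, the force, the opening and the grip force at its end, in the units of the state.
- monitor.read_state(): the state, without advancing time (a new reading comes with each control period).
- eyes.read_camera(name): name is "scene" or "top" or "wrist"; returns the picture (384x512x3 uint8, blue, green, red); there is no depth.
- eyes.camera_model(name): a dict with "fx", "fy", "cx", "cy" (pixels), "k1" (the pictures are not rectified: a ray, as slopes to the right and down, at radius r is drawn at 1 + k1 r^2 times it, then the intrinsics apply), "rvec" (rotation vector, rad) and "tvec" (3), from world to camera coordinates, as OpenCV has them. Camera axes: x right, y down, z forward; pixel columns grow to the right and rows downward; lengths in m; the calibration is good to about 2 mm. A picture is of the moment at which its call begins: read the wrist's pose just before it. camera_model takes no time and is no camera call; for the wrist camera it gives the pose at the moment of the call.
- ticket.close_job(): hands the job in; it is judged then, once.
The state is a dict: "t": time; "q": joint angles; "dq": joint speeds; "joint_torque": joint torques, N m; "tool_pos": TCP position; "orientation": TCP orientation; "force": force on the tool from outside, world axes, zero at the start; "wrist_torque": the same for the moment, N m; "opening": finger opening in m; "gripper_force": force on a finger pad.
Only numpy, scipy, OpenCV 4.12 (cv2) and the standard library are available. Lean on these libraries where they do the work, as an engineer would, in place of code of your own. Each camera call takes 0.05 s, during which the arm holds its last target. There are 200 camera calls.

TASK

Pass the carrier with the full horseshoe dental arch on to the other rail: lift it over the turned-up end of its bar, bring it in over the turned-up end of the receiving bar and let it down gently until it hangs there. Then run it along the bar so that it pushes the carrier already hanging there up against the rubber buffer near the post, press until you feel the buffer give a little but use no more than about 10 N on it, and leave the two carriers hanging closed up against it. Leave the other carrier on the first rail and the things on the bench alone.

Things in the scene. Friction and masses are not known exactly. Their poses are not given: they have to be found in the camera images.
- arch_carrier: Stirrup carrier with the full horseshoe dental arch, on the feed rail next to its end stop. Aluminium channel runner straddles the bar: 64 mm along the bar, 18 wide (14 inside), ceiling 5 thick, cheeks 8 deep. Origin: middle of the ceiling's underside, resting on the bar's top; y along the bar, z up. 0.2-0.3 kg, friction on the bar 0.5-0.7.
- arch_grip (a point): Middle of the arch carrier's black grip fin, 28 mm above its origin: 10 mm thick across the bar (x), 36 mm long along it (y), from 5 to 51 mm above the origin. All three carriers have the same fin and frame.
- arch_tray (a point): Middle of the arch carrier's tray (underside), 100 mm below its origin; tray 74 (x) x 60 mm. Two straps, each 20 mm along the bar, 14 mm apart inside down to 32 mm below the origin, then spreading, close the stirrup round the bar: it comes off only over the bar's free end, and the model allows about 50 mm of lift.
- quadrant_carrier: Same kind of carrier with a narrow block and one straight row of teeth; hangs on the feed rail nearer the post and stays there. Origin as on the arch carrier.
- parked_carrier: Same kind of carrier with a round base and two tooth stumps; hangs on the receiving rail, somewhere short of the buffer, and slides along the bar when pushed. Origin as on the arch carrier; runner 64 mm long. 0.25 kg, so its weight alone puts 2.5 N on the bar.
- feed: Feed rail, on the robot's right: grey base, round post and a level flat steel bar, 8 mm thick, 16 deep, fixed at the post only. Origin on the post's axis, underside of the base (sunk a little in the bench); the bar runs to the frame's +y, its top 185 mm above the origin, its free end 290 mm out.
- feed_tip (a point): Middle of the feed bar's top line, at its free end. The end is turned up as an end stop: 6 mm long along the bar, as thick as the bar, 12 mm above the bar's top; its outer face is at this point.
- feed_root (a point): Middle of the feed bar's top, 240 mm from feed_tip towards the post.
- next: Receiving rail, on the robot's left: the same, but its bar runs to -y. Near its post a dark collar is clamped on the bar; towards the free end it carries a black rubber buffer plate, 22 mm square, on two pins, in the runners' way. It gives 1 mm per 3 N from the first touch, springs back, hard stop at 6 mm (18 N).
- next_tip (a point): Middle of the receiving bar's top line, at its free end, turned up like the feed bar's. It lies 55 to 85 mm from feed_tip, up to 8 mm higher or lower and not quite in line.
- next_root (a point): Middle of the receiving bar's top, 240 mm from next_tip towards the post. The collar is set by hand and not measured: the buffer's face stands anywhere from 2 to 42 mm short of this point, on the side of next_tip.
- loose_model: Bystander: plaster dental arch lying on the bench under the rails, 54 x 50 x 30 mm, origin under its middle.
- spatula: Bystander: spatula, 190 mm long, lying on the bench under the rails; origin under its middle.
- bowl: Bystander: grey mixing bowl, 120 mm across, 65 mm high; origin under its middle.
- jar: Bystander: amber jar, 52 mm across, 75 mm high; origin under its middle.
- brush: Bystander: brush, 170 mm long; origin under its middle.
There are look-alikes about, which are no part of the job. Leave any orange look-alike of the arch_carrier alone.

How it is judged:
By the outcome, as a careful person would: the job done as asked, in the order asked, and still so for the second after the job is handed in, with the robot touching nothing.
It also fails if it takes over 48 s, if anything falls off the work surface, if the arm or the gripper's body presses on something with over 40 N, if the wrist force passes 120 N, or if a joint passes its speed limit or range.

## Working session

There is one attempt and no reset: what is moved stays moved. The work goes in short steps, Python scripts to look and compute and a tool call to move; the robot and the scene stay as the last step left them, time stands still between calls to the robot, and variables do not carry over. Pictures are saved under pics/ and viewed, at most 10 in all, crops included, and the job is handed in when it is done.

Besides the shell and the picture viewer there is one more tool, called after ">>>" as name(argument=value, ...) on one line, values as JSON. arm_command: Moves the arm, as the interface text tells. Its arguments: {"type":"object","properties":{"deltas":{"type":"array"},"gripper":{"type":"number"},"squeeze":{"type":"number"}},"required":["deltas"]}

```bash
mkdir -p pics
cat > h.py <<'E'
import numpy as np, cv2
from plant import monitor, eyes, ticket
def ray(m,u,v):
    K=np.array([[m['fx'],0,m['cx']],[0,m['fy'],m['cy']],[0,0,1.]])
    xd,yd=(u-m['cx'])/m['fx'],(v-m['cy'])/m['fy']
    p=cv2.undistortPoints(np.array([[[u,v]]],float),K,np.array([m['k1'],0,0,0.]))[0,0]
    R=cv2.Rodrigues(np.array(m['rvec'],float))[0]; t=np.array(m['tvec'],float).ravel()
    d=R.T@np.array([p[0],p[1],1]); return -R.T@t, d/np.linalg.norm(d)
def tri(obs):
    A=np.zeros((3,3));b=np.zeros(3);L=[]
    for m,u,v in obs:
        c,d=ray(m,u,v);P=np.eye(3)-np.outer(d,d);A+=P;b+=P@c;L.append((c,P))
    x=np.linalg.solve(A,b); return x,[float(np.linalg.norm(P@(x-c))*1000) for c,P in L]
def proj(m,X):
    K=np.array([[m['fx'],0,m['cx']],[0,m['fy'],m['cy']],[0,0,1.]])
    return cv2.projectPoints(np.array(X,float).reshape(-1,3),np.array(m['rvec'],float),np.array(m['tvec'],float),K,np.array([m['k1'],0,0,0.]))[0].reshape(-1,2)
def onz(m,u,v,z):
    c,d=ray(m,u,v); return c+d*(z-c[2])/d[2]
E
python3 - <<'E'
from h import *
ims=[]
for n in ['scene','top','wrist']:
    m=eyes.camera_model(n); im=eyes.read_camera(n); cv2.imwrite(f'pics/{n}0.png',im)
    print(n,{k:np.round(v,3).tolist() for k,v in m.items()}, ray(m,256,192))
s=monitor.read_state(); print(s)
E
```

```text
scene {'fx': 422.476, 'fy': 422.476, 'cx': 245.123, 'cy': 188.041, 'k1': -0.021, 'rvec': [1.573, 2.025, -0.813], 'tvec': [0.163, -0.253, 1.651]} (array([1.31560686, 0.1795979 , 1.0260947 ]), array([-0.66369467, -0.15067958, -0.73266981]))
top {'fx': 421.185, 'fy': 421.185, 'cx': 254.432, 'cy': 188.286, 'k1': 0.04, 'rvec': [2.036, -2.194, 0.217], 'tvec': [-0.019, 0.508, 1.483]} (array([ 0.1976993, -0.0415373,  1.5547403]), array([ 0.19166635, -0.01316164, -0.98137189]))
wrist {'fx': 284.728, 'fy': 284.728, 'cx': 257.844, 'cy': 192.286, 'k1': -0.062, 'rvec': [-2.282, -1.797, -0.257], 'tvec': [-0.601, -0.034, 0.392]} (array([0.06539002, 0.60267821, 0.38505923]), array([ 0.27179633, -0.0736984 , -0.95952869]))
{'t': 0.15, 'q': array([ 1.24859410e+00,  1.31002072e-01,  1.48901819e+00, -2.97627885e-05,
        1.52298737e+00, -8.53502139e-02]), 'dq': array([ 1.17081364e-03, -8.04978106e-04, -2.90010376e-03,  7.20772422e-04,
        9.10266492e-05,  1.46607629e-04]), 'joint_torque': array([-1.57196332e-04, -5.60478938e+01, -4.92333591e+01,  7.68008782e-02,
        3.06845130e-02, -9.76869069e-05]), 'tool_pos': array([0.14060926, 0.58284764, 0.21782583]), 'orientation': array([-3.71144510e-01, -3.11933249e+00,  2.18591743e-03]), 'force': array([ 0.75079878, -0.84816472, -0.19979474]), 'wrist_torque': array([ 0.02719342,  0.02788064, -0.01688359]), 'gripper_force': 0.0, 'opening': 0.09324278756138868}
```

View pics/scene0.png

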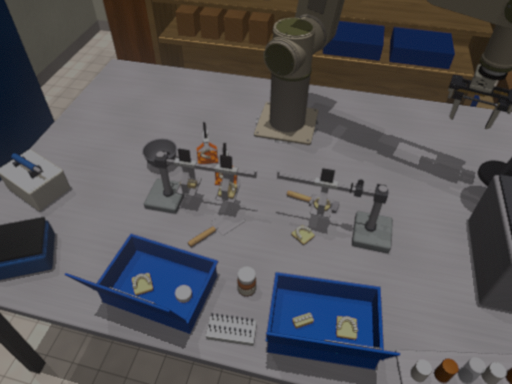

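View pics/top0.png

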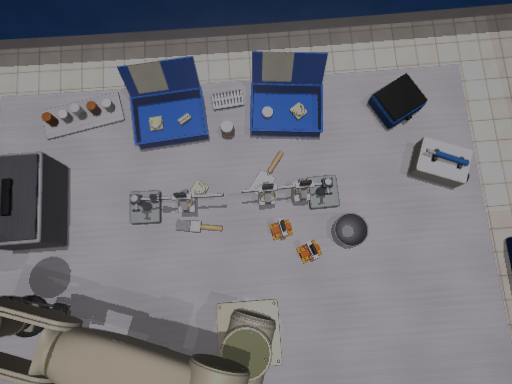

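Candidates for the arch carrier: feed-rail carrier at scene (226,161)/top (267,187); quadrant carrier at scene (184,155)/top (303,184); parked carrier at scene (327,176)/top (181,196); orange look-alikes standing on the bench at top (281,229) and (310,251). By the description I choose the one near the feed bar's free end, top (267,187). I'll check it close up.

Run:
```python
import cv2
a=cv2.imread('pics/scene0.png')[140:220,145:275]; b=cv2.imread('pics/scene0.png')[160:240,265:395]
c=cv2.imread('pics/top0.png')[165:225,125:235]; d=cv2.imread('pics/top0.png')[165:225,230:340]
r=lambda i,s:cv2.resize(i,None,fx=s,fy=s,interpolation=cv2.INTER_CUBIC)
cv2.imwrite('pics/s_c.png',cv2.vconcat([r(d,6),]))
cv2.imwrite('pics/c1.png',cv2.vconcat([r(a,4.6),]))
import numpy as np
# stack scene feed + scene next vertically : 6x => 780x480 each
cv2.imwrite('pics/feed_s.png',r(a,6)); cv2.imwrite('pics/next_s.png',r(b,6))
cv2.imwrite('pics/tops.png',cv2.vconcat([r(c,5),r(d,5)]))
```

```text
(no output)
```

View pics/feed_s.png

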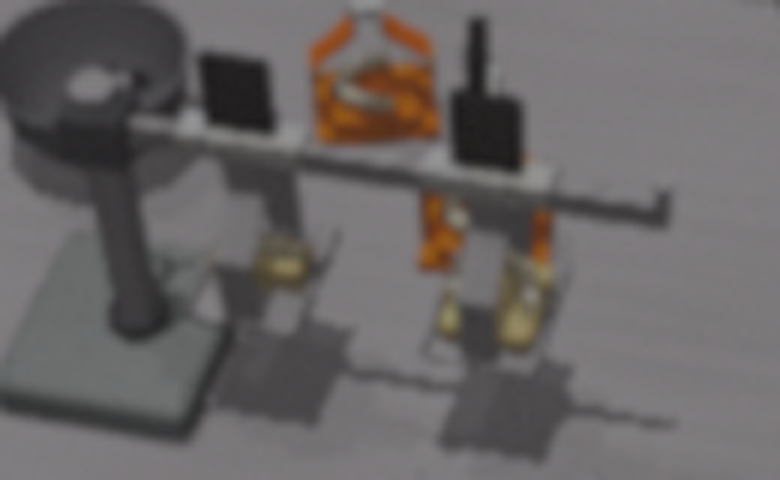

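View pics/next_s.png

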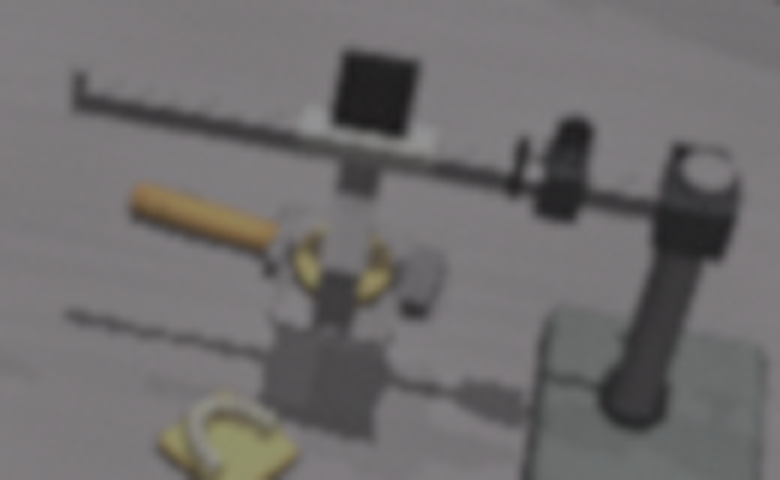

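View pics/tops.png

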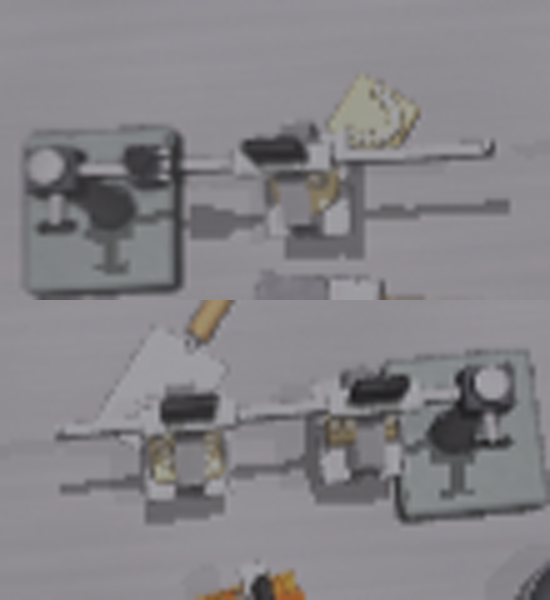

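The crops confirm the choice: the horseshoe carrier is the one at scene (226,161)/top (267,187), hanging on the feed bar near its turned-up end, and the orange ones stand on the bench behind. Now a rough fit, before closer wrist views.

Run:
```python
from h import *
s=eyes.camera_model('scene');t=eyes.camera_model('top')
fs=lambda x,y:(s,145+(x+.5)/6-.5,140+(y+.5)/6-.5)
ns=lambda x,y:(s,265+(x+.5)/6-.5,160+(y+.5)/6-.5)
tn=lambda x,y:(t,125+(x+.5)/5-.5,165+(y+.5)/5-.5)
tf=lambda x,y:(t,230+(x+.5)/5-.5,165+(y-300+.5)/5-.5)
for n,o in dict(feedhook=[fs(664,190),tf(57,433)],nexthook=[ns(79,73),tn(492,147)],archfin=[fs(487,92),tf(191,392)],quadfin=[fs(236,56),tf(384,374)],parkfin=[ns(382,54),tn(270,140)],buffer=[ns(522,140),tn(167,157)],feedclamp=[fs(95,85),tf(492,383)],nextclamp=[ns(708,165),tn(48,167)]).items():
    x,e=tri(o);print(n,x.round(4),np.round(e,1))
```

```text
feedhook [ 0.4727 -0.0127  0.1823] [2.3 2.3]
nexthook [0.466  0.0491 0.1888] [0.2 0.2]
archfin [ 0.4819 -0.0986  0.2344] [0.6 0.6]
quadfin [ 0.4844 -0.2225  0.2327] [1.4 1.4]
parkfin [0.4714 0.186  0.2384] [0.6 0.6]
buffer [0.4728 0.2569 0.2025] [3.1 3.1]
feedclamp [ 0.4817 -0.2997  0.1949] [0.3 0.3]
nextclamp [0.4713 0.336  0.2048] [0.6 0.6]
```

>>> arm_command(deltas=[[[0, 0, 3.7, 0, 0, -4], [0, 0, 3.7, 0, 0, -4], [0, 0, 3.7, 0, 0, -4], [2.1, -3.3, 0, 0, 0, -4], [2.1, -3.3, 0, 0, 0, -4], [2.1, -3.3, 0, 0, 0, -4], [2.1, -3.3, 0, 0, 0, -4], [2.1, -3.3, 0, 0, 0, -4], [2.1, -3.3, 0, 0, 0, -4], [2.1, -3.3, 0, 0, 0, -4], [2.1, -3.3, 0, 0, 0, -4]]])

```text
t: 1.07
tool_pos: [0.3091, 0.3175, 0.3294]
orientation: [1.517, 2.751, -0.0]
force: [1.0, -0.6, 0.6]
opening: 0.093
gripper_force: 0.0
```

>>> arm_command(deltas=[[[2.1, -3.3, 0, 0, 0, -4], [2.1, -3.3, 0, 0, 0, -4], [2.1, -3.3, 0, 0, 0, -4], [2.1, -3.3, 0, 0, 0, -4], [2.1, -3.3, 0, 0, 0, -4], [2.1, -3.3, 0, 0, 0, -4], [2.1, -3.3, 0, 0, 0, -4], [2.1, -3.3, 0, 0, 0, -4], [0, 0, 0, 0, 0, 0], [0, 0, 0, 0, 0, 0]]])

```text
t: 1.9
tool_pos: [0.477, 0.0534, 0.3288]
orientation: [-2.216, -2.225, 0.002]
force: [0.2, 0.2, 0.0]
opening: 0.093
gripper_force: 0.0
```

```bash
cat > snap.py <<'E'
from h import *
import sys,pickle
n=sys.argv[1]; m=eyes.camera_model('wrist'); im=eyes.read_camera('wrist'); pickle.dump(m,open(f'pics/{n}.pkl','wb'))
cv2.imwrite(f'pics/{n}.png',im); cv2.imwrite(f'pics/{n}_b.png',cv2.resize(im,(800,600),interpolation=cv2.INTER_CUBIC))
s=monitor.read_state(); print(s['t'],s['tool_pos'].round(4),s['orientation'].round(4),s['force'].round(2))
E
python3 snap.py w1
```

```text
1.95 [0.4766 0.0547 0.3291] [-2.2138e+00 -2.2274e+00  1.1000e-03] [-0.21  0.12 -0.52]
```

View pics/w1_b.png

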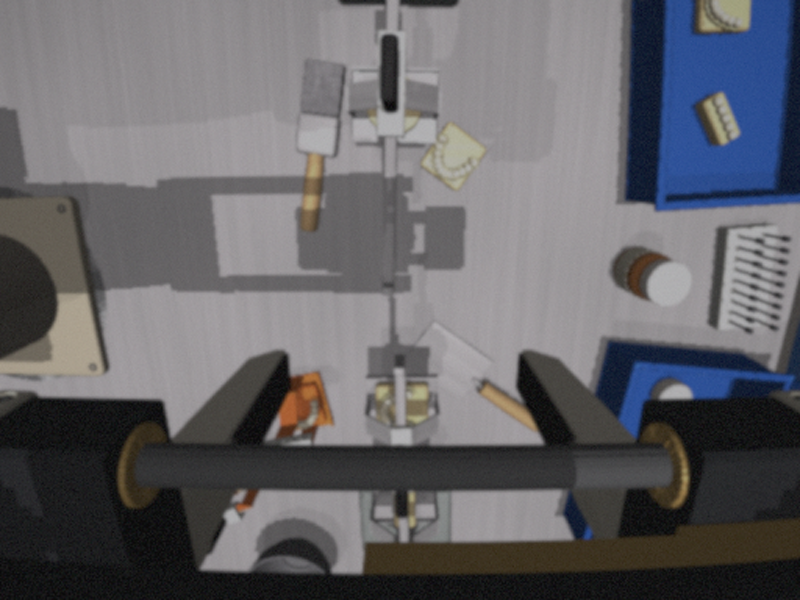

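The view looks along the bars: next tip near (388,288), feed tip near (399,357), arch carrier at (400,400), parked fin at (390,75). Enlarging.

Run:
```python
import cv2
im=cv2.imread('pics/w1.png'); r=lambda i:cv2.resize(i,None,fx=5,fy=5,interpolation=cv2.INTER_CUBIC)
cv2.imwrite('pics/w1c.png',cv2.hconcat([r(im[170:290,215:295]),r(im[0:120,215:295])]))
```

```text
(no output)
```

View pics/w1c.png

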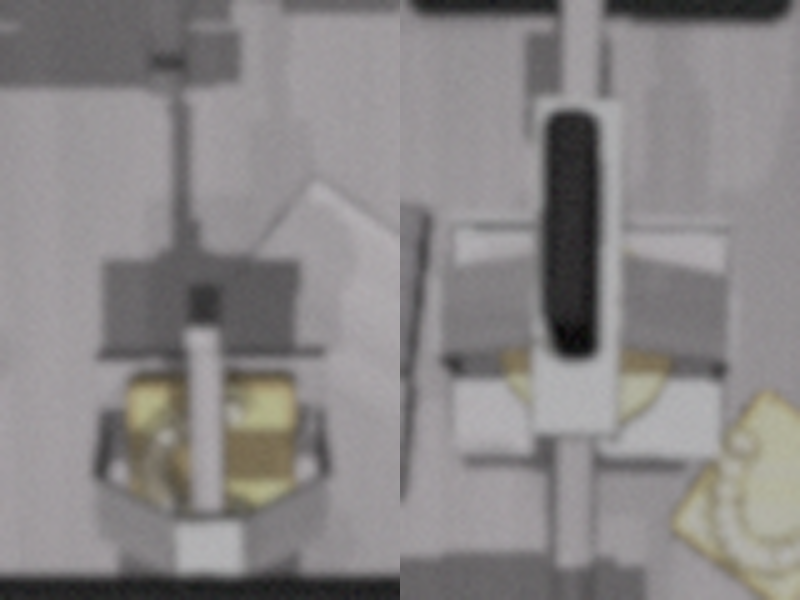

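Run:
```python
from h import *
import pickle
s=eyes.camera_model('scene');t=eyes.camera_model('top');w=pickle.load(open('pics/w1.pkl','rb'))
fs=lambda x,y:(s,145+(x+.5)/6-.5,140+(y+.5)/6-.5)
ns=lambda x,y:(s,265+(x+.5)/6-.5,160+(y+.5)/6-.5)
tn=lambda x,y:(t,125+(x+.5)/5-.5,165+(y+.5)/5-.5)
tf=lambda x,y:(t,230+(x+.5)/5-.5,165+(y-300+.5)/5-.5)
wa=lambda x,y:(w,215+(x+.5)/5-.5,170+(y+.5)/5-.5)
wb=lambda x,y:(w,215+(x-400+.5)/5-.5,(y+.5)/5-.5)
for n,o in dict(feedhook=[fs(664,190),tf(57,433),wa(204,326)],nexthook=[ns(79,73),tn(492,147),wa(167,90)],parkfin=[ns(382,54),tn(270,140),wb(571,228)]).items():
    x,e=tri(o);print(n,x.round(4),np.round(e,1))
print('cam',ray(w,256,192)[0])
for z in (.182,.192): print(z,'feedhook',onz(*wa(204,326),z),'nexthook',onz(*wa(167,90),z))
for z in (.172,.182):
  print('feedbar',onz(*wa(206,480),z),'nextbar low',onz(*wb(573,500),z),'hi',onz(*wb(583,60),z), 'a',onz(*wa(168,20),z))
  print('runner ends park',onz(*wb(577,100),z+.005),onz(*wb(574,434),z+.005),'arch end',onz(*wa(210,520),z+.005))
  print('fin park top ends',onz(*wb(572,108),z+.051),onz(*wb(572,325),z+.051))
print(proj(w,[.472,.257,.19]))
```

```text
feedhook [ 0.4738 -0.0124  0.1827] [2.3 2.6 1.6]
nexthook [0.4665 0.0489 0.1892] [0.  0.7 0.7]
parkfin [0.4709 0.1857 0.238 ] [0.3 1.1 1. ]
cam [0.47799671 0.13308573 0.4961961 ]
0.182 feedhook [ 0.47537533 -0.01244194  0.182     ] nexthook [0.46685891 0.04648043 0.182     ]
0.192 feedhook [ 0.47545877 -0.00781019  0.192     ] nexthook [0.4672134  0.04923684 0.192     ]
feedbar [ 0.47583589 -0.06051979  0.172     ] nextbar low [0.46838396 0.14323594 0.172     ] hi [0.47072088 0.23064005 0.172     ] a [0.46684377 0.06063605 0.172     ]
runner ends park [0.46960857 0.22165182 0.177     ] [0.46879754 0.15660112 0.177     ] arch end [ 0.47690697 -0.06920041  0.177     ]
fin park top ends [0.46994702 0.2076011  0.223     ] [0.4698307  0.17187204 0.223     ]
feedbar [ 0.47590254 -0.05454793  0.182     ] nextbar low [0.46868047 0.14292285 0.182     ] hi [0.47094531 0.22763093 0.182     ] a [0.46718779 0.0628708  0.182     ]
runner ends park [0.46987136 0.21887716 0.187     ] [0.46908574 0.15586442 0.187     ] arch end [ 0.47694111 -0.06286305  0.187     ]
fin park top ends [0.47024167 0.20487356 0.233     ] [0.47012961 0.17045231 0.233     ]
[[252.09390424 -24.44148661]]
```

>>> arm_command(deltas=[[[0, -3.85, 0, 0, 0, 0.4], [0, -3.85, 0, 0, 0, 0.4], [0, -3.85, 0, 0, 0, 0.4], [0.1, -3.8, 0, 0, 0, 0.3], [0, 0, -3.5, 0, 0, 0], [0, 0, -3.5, 0, 0, 0], [0, 0, -3.5, 0, 0, 0], [0, 0, -1.7, 0, 0, 0], [0, 0, -1, 0, 0, 0], [0, 0, 0, 0, 0, 0], [0, 0, 0, 0, 0, 0]]], gripper=-0.2)

```text
t: 2.87
tool_pos: [0.478, -0.0973, 0.1985]
orientation: [2.181, 2.26, 0.001]
force: [0.0, -0.2, 0.9]
opening: 0.0374
gripper_force: 0.0
```

```bash
python3 snap.py w2
python3 - <<'E'
import cv2
im=cv2.imread('pics/w2.png'); cv2.imwrite('pics/w2c.png',cv2.resize(im[90:340,130:390],None,fx=2.4,fy=2.4,interpolation=cv2.INTER_CUBIC))
E
```

```text
2.9167 [ 0.4787 -0.0978  0.1995] [2.1806e+00 2.2586e+00 1.8000e-03] [ 0.31 -0.    0.67]
```

View pics/w2c.png

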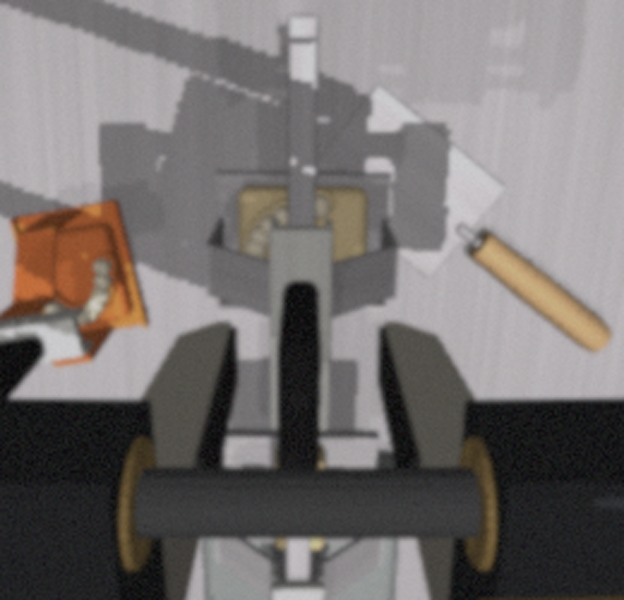

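Fin centred at (300,290), finger midpoint at (308,330): fin about 2 mm towards -x. The carrier is well between the fingers and the bar parallel to the tool.

Run:
```python
from h import *
import pickle
w=pickle.load(open('pics/w2.pkl','rb'))
p=lambda x,y:(w,130+(x+.5)/2.4-.5,90+(y+.5)/2.4-.5)
for zb in (.170,.174,.178,.182,.186):
  print(zb,'hook',onz(*p(303,17),zb+.012).round(4),'runner end',onz(*p(301,228),zb+.005).round(4),'fin end',onz(*p(301,285),zb+.051).round(4))
```

```text
0.17 hook [ 0.475  -0.0103  0.182 ] runner end [ 0.4763 -0.0683  0.175 ] fin end [ 0.4767 -0.0693  0.221 ]
0.174 hook [ 0.475  -0.0105  0.186 ] runner end [ 0.4763 -0.0672  0.179 ] fin end [ 0.4767 -0.0679  0.225 ]
0.178 hook [ 0.475  -0.0107  0.19  ] runner end [ 0.4763 -0.0662  0.183 ] fin end [ 0.4767 -0.0665  0.229 ]
0.182 hook [ 0.4751 -0.0108  0.194 ] runner end [ 0.4763 -0.0651  0.187 ] fin end [ 0.4766 -0.0651  0.233 ]
0.186 hook [ 0.4751 -0.011   0.198 ] runner end [ 0.4763 -0.064   0.191 ] fin end [ 0.4766 -0.0636  0.237 ]
```

>>> arm_command(deltas=[[[-0.18, 0, -0.2, 0, 0, 0], [0, 0, 0, 0, 0, 0], [0, 0, 0, 0, 0, 0], [0, 0, 0, 0, 0, 0], [0, 0, 0, 0, 0, 0], [0, 0, 0, 0, 0, 0]]], gripper=-1, squeeze=25)

```text
t: 3.42
tool_pos: [0.4761, -0.0984, 0.1962]
orientation: [2.184, 2.258, 0.0]
force: [-0.6, -0.0, 4.0]
opening: 0.0102
gripper_force: 25.0
```

>>> arm_command(deltas=[[[0, 0, 0.3, 0, 0, 0], [0, 0, 0.3, 0, 0, 0], [0, 0, 0.4, 0, 0, 0], [0, 0, 0.5, 0, 0, 0], [0, 0, 0, 0, 0, 0], [0, 0, 0, 0, 0, 0]]])

```text
t: 3.92
tool_pos: [0.4763, -0.0983, 0.2111]
orientation: [2.183, 2.258, 0.001]
force: [-0.4, -0.6, -3.7]
opening: 0.0098
gripper_force: 25.0
```

```bash
python3 snap.py w3
python3 - <<'E'
import cv2
im=cv2.imread('pics/w3.png'); cv2.imwrite('pics/w3c.png',cv2.resize(im[0:240,140:380],None,fx=2.5,fy=2.5,interpolation=cv2.INTER_CUBIC))
E
```

```text
3.9667 [ 0.476  -0.0982  0.2108] [2.1835e+00 2.2584e+00 2.0000e-04] [-0.09  0.06 -1.92]
```

>>> arm_command(deltas=[[[0, 0, 0.9, 0, 0, 0], [0, 0, 0.9, 0, 0, 0], [-0.02, 1.4, 0, 0, 0, 0], [-0.02, 1.5, 0, 0, 0, 0], [-0.02, 1.5, 0, 0, 0, 0], [-0.02, 1.5, 0, 0, 0, 0], [-0.02, 1.5, 0, 0, 0, 0], [-0.02, 1.5, 0, 0, 0, 0], [0, 1.5, 0, 0, 0, 0], [0, 1.35, 0, 0, 0, 0], [0, 0, 0, 0, 0, 0], [0, 0, 0, 0, 0, 0]]])

```text
t: 4.97
tool_pos: [0.475, 0.0196, 0.2295]
orientation: [2.181, 2.26, 0.001]
force: [-0.3, 0.0, -2.6]
opening: 0.0101
gripper_force: 25.0
```

```bash
python3 snap.py w4
python3 - <<'E'
import cv2
im=cv2.imread('pics/w4.png'); a=cv2.resize(im[0:270,195:315],None,fx=2.2,fy=2.2,interpolation=cv2.INTER_CUBIC)
b=cv2.resize(im[100:220,205:305],None,fx=5,fy=5,interpolation=cv2.INTER_CUBIC)[:594]
print(a.shape,b.shape)
b=b[:594]; cv2.imwrite('pics/w4c.png',cv2.hconcat([a,b]))
E
```

```text
5.0167 [0.475  0.019  0.2294] [2.1822e+00 2.2588e+00 3.0000e-04] [-0.23  0.78 -2.1 ]
(594, 264, 3) (594, 500, 3)
```

View pics/w4c.png

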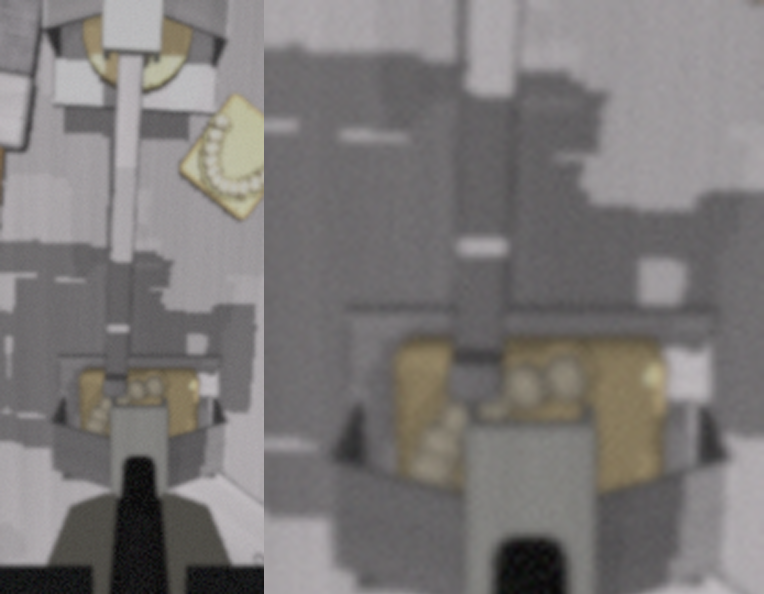

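Run:
```python
from h import *
import pickle
w=pickle.load(open('pics/w4.pkl','rb'))
b=lambda x,y:(w,205+(x-264+.5)/5-.5,100+(y+.5)/5-.5)
a=lambda x,y:(w,195+(x+.5)/2.2-.5,(y+.5)/2.2-.5)
for zb in (.174,.178,.182,.186):
  print(zb,'hook inner',onz(*b(477,361),zb+.012)[:2].round(4),'outer',onz(*b(476,397),zb+.012)[:2].round(4),'bar',onz(*b(491,90),zb)[:2].round(4),onz(*a(129,60),zb)[:2].round(4),'parked end',onz(*a(132,50),zb+.005)[:2].round(4),'arch runner end',onz(*b(531,420),zb+.037)[:2].round(4))
```

```text
0.174 hook inner [0.467  0.0532] outer [0.467  0.0476] bar [0.4678 0.0928] [0.4684 0.156 ] parked end [0.4693 0.1577] arch runner end [0.4752 0.0508]
0.178 hook inner [0.4672 0.0541] outer [0.4671 0.0486] bar [0.4679 0.0929] [0.4684 0.155 ] parked end [0.4694 0.1566] arch runner end [0.4752 0.0518]
0.182 hook inner [0.4673 0.0549] outer [0.4673 0.0496] bar [0.468 0.093] [0.4685 0.1539] parked end [0.4694 0.1555] arch runner end [0.4751 0.0529]
0.186 hook inner [0.4674 0.0558] outer [0.4674 0.0505] bar [0.4681 0.0931] [0.4686 0.1529] parked end [0.4695 0.1544] arch runner end [0.4751 0.0539]
```

Next bar's hook is at (476,375) right panel, about 8.5 mm to -x of the carrier's line; the carrier hangs free in the gap. Shift, turn, and go in.

>>> arm_command(deltas=[[[-0.4, 0, 0, 0, 0, -1.5], [-0.44, 0, 0, 0, 0, -1.6], [0, 0, 0, 0, 0, 0], [0.03, 1.4, 0, 0, 0, 0], [0.03, 1.4, 0, 0, 0, 0], [0.03, 1.4, 0, 0, 0, 0], [0.03, 1.4, 0, 0, 0, 0], [0.03, 1.4, 0, 0, 0, 0], [0.02, 1.3, 0, 0, 0, 0], [0, 0, 0, 0, 0, 0], [0, 0, 0, 0, 0, 0]]])

```text
t: 5.93
tool_pos: [0.4683, 0.102, 0.2288]
orientation: [2.242, 2.2, -0.0]
force: [0.4, -0.5, -2.3]
opening: 0.0096
gripper_force: 25.0
```

>>> arm_command(deltas=[[[0, 0, -0.4, 0, 0, 0], [0, 0, -0.4, 0, 0, 0], [0, 0, -0.4, 0, 0, 0], [0, 0, -0.3, 0, 0, 0], [0, 0, 0, 0, 0, 0], [0, 0, 0, 0, 0, 0]]])

```text
t: 6.43
tool_pos: [0.4678, 0.102, 0.2132]
orientation: [-2.244, -2.198, 0.001]
force: [0.0, 0.7, -2.5]
opening: 0.01
gripper_force: 25.0
```

```bash
python3 snap.py w5
python3 - <<'E'
import cv2
im=cv2.imread('pics/w5.png'); cv2.imwrite('pics/w5c.png',cv2.resize(im[0:270,170:350],None,fx=2.2,fy=2.2,interpolation=cv2.INTER_CUBIC))
E
```

```text
6.4833 [0.468  0.1021 0.2136] [-2.2441e+00 -2.1984e+00  2.0000e-04] [-0.16 -0.29 -2.72]
```

>>> arm_command(deltas=[[[0, 0, -0.2, 0, 0, 0], [0, 0, -0.2, 0, 0, 0], [0, 0, -0.2, 0, 0, 0], [0, 0, -0.1, 0, 0, 0], [0, 0, 0, 0, 0, 0]]])

```text
t: 6.9
tool_pos: [0.4678, 0.1023, 0.2062]
orientation: [-2.244, -2.198, 0.001]
force: [0.6, -0.5, -2.1]
opening: 0.0101
gripper_force: 25.0
```

>>> arm_command(deltas=[[[0, 0, -0.1, 0, 0, 0], [0, 0, -0.1, 0, 0, 0], [0, 0, 0, 0, 0, 0]]])

```text
t: 7.15
tool_pos: [0.468, 0.1023, 0.2045]
orientation: [-2.244, -2.199, 0.0]
force: [0.1, -0.5, -2.9]
opening: 0.0101
gripper_force: 25.0
```

>>> arm_command(deltas=[[[0, 0, -0.1, 0, 0, 0], [0, 0, -0.1, 0, 0, 0], [0, 0, 0, 0, 0, 0]]])

```text
t: 7.4
tool_pos: [0.468, 0.1022, 0.2025]
orientation: [-2.244, -2.199, 0.0]
force: [-0.4, -0.1, -2.8]
opening: 0.01
gripper_force: 25.0
```

>>> arm_command(deltas=[[[0, 0, -0.1, 0, 0, 0], [0, 0, -0.05, 0, 0, 0], [0, 0, 0, 0, 0, 0]]])

```text
t: 7.65
tool_pos: [0.4682, 0.1023, 0.2024]
orientation: [2.244, 2.198, 0.001]
force: [-3.7, 0.3, 7.4]
opening: 0.0098
gripper_force: 25.0
```

>>> arm_command(deltas=[[[0, 0, -0.1, 0, 0, 0], [0, 0, -0.05, 0, 0, 0], [0, 0, 0, 0, 0, 0]]])

```text
t: 7.9
tool_pos: [0.4682, 0.1023, 0.2024]
orientation: [2.243, 2.198, 0.002]
force: [-9.7, -2.8, 16.9]
opening: 0.0097
gripper_force: 25.0
```

>>> arm_command(deltas=[[[0, 0, -0.05, 0, 0, 0], [0, 0, -0.05, 0, 0, 0], [0, 0, 0, 0, 0, 0]]])

```text
t: 8.15
tool_pos: [0.4683, 0.1023, 0.2023]
orientation: [2.243, 2.198, 0.002]
force: [-12.5, -2.4, 23.0]
opening: 0.0096
gripper_force: 25.1
```

>>> arm_command(deltas=[[[0, 0, 0.2, 0, 0, 0], [0, 0, 0.1, 0, 0, 0], [0, 0, 0, 0, 0, 0], [0, 0, 0, 0, 0, 0]]])

```text
t: 8.48
tool_pos: [0.4685, 0.1023, 0.2024]
orientation: [2.243, 2.198, 0.002]
force: [-0.6, -0.6, 5.9]
opening: 0.0096
gripper_force: 25.0
```

```bash
python3 snap.py w6
python3 - <<'E'
import cv2
im=cv2.imread('pics/w6.png'); cv2.imwrite('pics/w6c.png',cv2.resize(im[0:250,150:360],None,fx=2.4,fy=2.4,interpolation=cv2.INTER_CUBIC))
from plant import monitor
s=monitor.read_state(); print(s['wrist_torque'].round(2))
E
```

```text
8.5333 [0.4685 0.1023 0.2024] [2.2435e+00 2.1981e+00 1.5000e-03] [-0.79  0.85  6.24]
[-0.09  0.38 -0.05]
```

>>> arm_command(deltas=[[[0, 0, 0.08, 0, 0, 0], [0.01, 0.5, 0, 0, 0, 0], [0.01, 0.5, 0, 0, 0, 0], [0.01, 0.4, 0, 0, 0, 0], [0, 0, 0, 0, 0, 0]]])

```text
t: 8.95
tool_pos: [0.4684, 0.1173, 0.2024]
orientation: [-2.243, -2.199, -0.001]
force: [-0.2, 1.6, 1.8]
opening: 0.01
gripper_force: 25.0
```

>>> arm_command(deltas=[[[0.01, 0.4, 0, 0, 0, 0], [0.01, 0.4, 0, 0, 0, 0], [0.01, 0.4, 0, 0, 0, 0], [0.01, 0.3, 0, 0, 0, 0]]])

```text
t: 9.28
tool_pos: [0.4688, 0.1315, 0.2025]
orientation: [2.244, 2.198, -0.0]
force: [-0.4, -4.9, 3.1]
opening: 0.0096
gripper_force: 25.0
```

>>> arm_command(deltas=[[[0.01, 0.3, 0.04, 0, 0, 0], [0.01, 0.3, 0, 0, 0, 0], [0, 0.3, 0, 0, 0, 0], [0.01, 0.3, 0, 0, 0, 0], [0, 0.2, 0, 0, 0, 0]]])

```text
t: 9.7
tool_pos: [0.4688, 0.1457, 0.2025]
orientation: [-2.243, -2.199, 0.001]
force: [-0.8, -1.8, -1.0]
opening: 0.0098
gripper_force: 25.0
```

>>> arm_command(deltas=[[[0, 0.15, 0, 0, 0, 0], [0.01, 0.15, 0, 0, 0, 0], [0, 0.1, 0, 0, 0, 0]]])

```text
t: 9.95
tool_pos: [0.4689, 0.1496, 0.2025]
orientation: [-2.243, -2.198, 0.001]
force: [-0.3, -1.0, -3.0]
opening: 0.0099
gripper_force: 25.0
```

>>> arm_command(deltas=[[[0, 0.1, 0, 0, 0, 0], [0, 0.1, 0, 0, 0, 0], [0, 0.1, 0, 0, 0, 0]]])

```text
t: 10.2
tool_pos: [0.469, 0.1524, 0.2027]
orientation: [-2.244, -2.198, 0.0]
force: [0.9, -1.3, -2.8]
opening: 0.01
gripper_force: 25.0
```

>>> arm_command(deltas=[[[0, 0.1, 0, 0, 0, 0], [0, 0.1, 0, 0, 0, 0], [0.01, 0.1, 0, 0, 0, 0]]])

```text
t: 10.45
tool_pos: [0.4692, 0.1553, 0.2028]
orientation: [-2.244, -2.199, 0.0]
force: [-0.7, -1.1, -4.0]
opening: 0.0099
gripper_force: 25.0
```

>>> arm_command(deltas=[[[0, 0.1, 0, 0, 0, 0], [0, 0.1, 0, 0, 0, 0]]])

```text
t: 10.62
tool_pos: [0.4692, 0.1574, 0.2028]
orientation: [-2.244, -2.199, 0.0]
force: [0.6, -0.5, -2.6]
opening: 0.0097
gripper_force: 25.0
```

>>> arm_command(deltas=[[[0, 0.1, 0, 0, 0, 0], [0, 0.1, 0, 0, 0, 0]]])

```text
t: 10.78
tool_pos: [0.4692, 0.1594, 0.2028]
orientation: [-2.244, -2.199, -0.0]
force: [0.3, -1.1, -3.3]
opening: 0.0101
gripper_force: 25.0
```

>>> arm_command(deltas=[[[0, 0.1, 0, 0, 0, 0], [0, 0.1, 0, 0, 0, 0]]])

```text
t: 10.95
tool_pos: [0.4693, 0.1609, 0.2029]
orientation: [2.244, 2.198, -0.001]
force: [-0.9, -4.6, -2.2]
opening: 0.0099
gripper_force: 25.0
```

>>> arm_command(deltas=[[[0, 0.1, 0, 0, 0, 0], [0, 0.1, 0, 0, 0, 0]]])

```text
t: 11.12
tool_pos: [0.4694, 0.1621, 0.203]
orientation: [2.243, 2.197, -0.002]
force: [0.3, -9.4, -0.6]
opening: 0.0098
gripper_force: 25.0
```

>>> arm_command(deltas=[[[0, 0.05, 0, 0, 0, 0], [0, 0.05, 0, 0, 0, 0]]])

```text
t: 11.28
tool_pos: [0.4694, 0.1626, 0.203]
orientation: [2.243, 2.196, -0.003]
force: [-0.9, -10.0, -0.6]
opening: 0.0097
gripper_force: 25.0
```

>>> arm_command(deltas=[[[0, -0.05, 0, 0, 0, 0], [0, -0.05, 0, 0, 0, 0], [0, -0.05, 0, 0, 0, 0], [0, 0, 0, 0, 0, 0]]])

```text
t: 11.62
tool_pos: [0.4694, 0.1619, 0.2029]
orientation: [2.244, 2.197, -0.001]
force: [0.2, -5.7, -1.5]
opening: 0.0095
gripper_force: 25.0
```

>>> arm_command(deltas=[[[0, -0.05, 0, 0, 0, 0], [0, -0.04, 0, 0, 0, 0], [0, -0.04, 0, 0, 0, 0], [0, 0, -0.03, 0, 0, 0], [0, 0, 0, 0, 0, 0]]])

```text
t: 12.03
tool_pos: [0.4693, 0.1613, 0.2027]
orientation: [2.244, 2.198, 0.0]
force: [-0.3, -4.7, 0.3]
opening: 0.0098
gripper_force: 25.0
```

>>> arm_command(deltas=[[[0, -0.04, 0, 0, 0, 0], [0, -0.04, 0, 0, 0, 0], [0, 0, 0, 0, 0, 0]]])

```text
t: 12.28
tool_pos: [0.4693, 0.161, 0.2026]
orientation: [-2.244, -2.199, -0.001]
force: [0.2, -2.2, -0.1]
opening: 0.0101
gripper_force: 25.0
```

```bash
python3 snap.py w7
```

```text
12.3333 [0.4693 0.1609 0.2026] [-2.2437e+00 -2.1986e+00 -8.0000e-04] [ 0.63 -2.41 -1.98]
```

>>> arm_command(deltas=[[[0, 0, 0, 0, 0, 0], [0, 0, 0, 0, 0, 0], [0, 0, 0, 0, 0, 0]]], squeeze=3)

```text
t: 12.58
tool_pos: [0.4692, 0.1609, 0.2025]
orientation: [-2.244, -2.199, -0.0]
force: [0.0, -1.3, -1.3]
opening: 0.0099
gripper_force: 3.0
```

>>> arm_command(deltas=[[[0, 0, 0, 0, 0, 0], [0, 0, 0, 0, 0, 0], [0, 0, 0, 0, 0, 0], [0, 0, 0, 0, 0, 0], [0, 0, 0.5, 0, 0, 0], [0, 0, 1.5, 0, 0, 0], [0, 0, 2.5, 0, 0, 0], [0, 0, 3, 0, 0, 0], [0, 0, 3, 0, 0, 0], [0, -1.5, 2, 0, 0, 0], [0, 0, 0, 0, 0, 0], [0, 0, 0, 0, 0, 0]]], gripper=0.1)

```text
t: 13.58
tool_pos: [0.4701, 0.1455, 0.3294]
orientation: [2.244, 2.196, 0.005]
force: [-0.8, -0.1, 0.1]
opening: 0.0512
gripper_force: 0.0
```

```bash
python3 snap.py w8
python3 - <<'E'
import cv2
from h import *
im=cv2.imread('pics/w8.png'); a=cv2.resize(im[0:300,180:330],None,fx=2,fy=2,interpolation=cv2.INTER_CUBIC)
sc=eyes.read_camera('scene'); b=cv2.resize(sc[160:235,280:400],None,fx=4,fy=4,interpolation=cv2.INTER_CUBIC)
c=cv2.resize(sc[135:210,155:275],None,fx=4,fy=4,interpolation=cv2.INTER_CUBIC)
cv2.imwrite('pics/fin.png',cv2.hconcat([a,cv2.vconcat([b,c])]))
E
```

```text
13.6333 [0.4694 0.1457 0.3277] [2.2444e+00 2.1979e+00 1.2000e-03] [-0.36  0.47 -0.78]
```

View pics/fin.png

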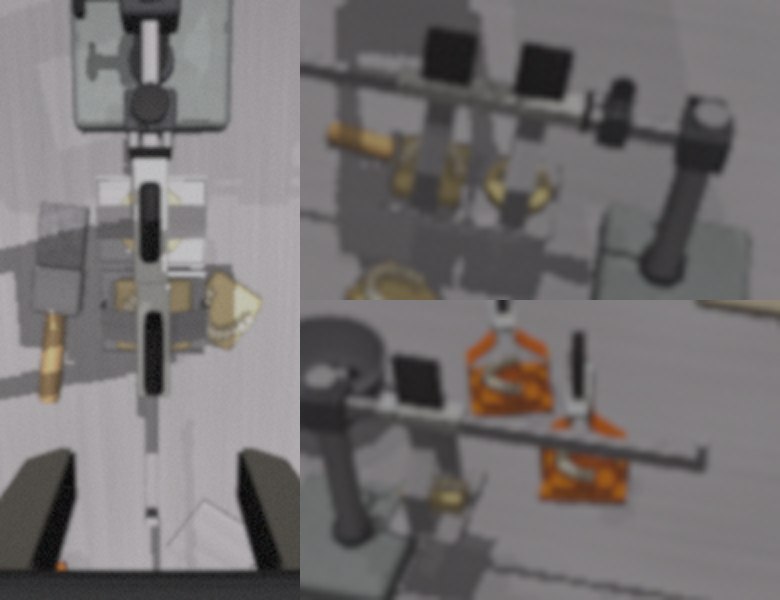

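The picture shows both carriers closed up, with runners meeting at (150,280), and the parked runner touching the buffer plate at (150,155). The quadrant carrier is still on the feed rail.

```bash
python3 -c "
from plant import ticket; print(ticket.close_job())"
```

```text
the job is handed in; nothing more can be done
None
```

The job is handed in: the arch carrier hangs on the receiving rail and, in the last picture, is closed up with the parked carrier against the buffer. I pressed the buffer with about 8.7 N and it gave about 3 mm, then eased off before letting go. It took about 14 s of the 48 s; setting the carrier down pressed the bar with up to 23 N before I backed off, and the other feed-rail carrier and the bench items were left alone.

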